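# Put up the drying gantry for lamp globes

### The job

Put up the gantry on which lamp globes hang to dry: take the loose post out of its sloping rest, stand it upright and fully home in the socket of the empty lamp foot; the socket's place along its slot differs, so feel for the bore rather than ramming the post. Then lay the wooden bar gently across the flat tops of both posts, along the middle of each top and sticking out about equally beyond the two posts. Leave the bowls, bottle, cup, tweezers and globe where they are.

Things in the scene. Friction and masses are not known exactly. Their poses are not given: they have to be found in the camera images.
- post: the loose post: steel shaft 16 mm in diameter and 130 mm long with a bevelled foot (12 mm at the very end, 3 mm high bevel), topped by a brass cylindrical knob 30 mm in diameter and 32 mm tall with a flat top; 162 mm long in all, about 0.2 kg. Origin: centre of the foot's underside; z runs along the shaft to the knob. At the start it leans in the sloping rest
- post_top (a point): centre of the flat top of the loose post's knob, 162 mm from its foot
- post_rest: fixed wooden rest, 70 by 150 mm; the post leans in it 30 degrees from vertical, knob towards the rest's -x (robot side). Open trough 20 mm wide between 6 mm cheeks, up to 100 mm along the shaft, open towards +x and up; above that shaft and knob are free all round. Origin: on the table under the post's foot, which stands 30 mm up; z up
- empty_foot: fixed lamp foot, empty: dark plate 96 (x) by 64 (y) by 10 mm; on it a brass socket tube 42 mm in outer diameter, its flat rim 55 mm above the table, bore 18.4 mm in diameter, bore floor 12 mm above the table. The tube sits in a slot along the plate's x, anywhere up to 8 mm either way from the middle; it hardly slides. Origin: middle of the plate's underside; where the tube is must be seen or felt
- standing_post: the other fixed lamp foot, of the same kind, with an identical post already standing in it, mid-plate; it cannot move. Origin: centre of the underside; z up
- standing_top (a point): centre of the flat top (30 mm in diameter) of the standing post's knob, 174 mm above the table; the loose post fully home is equally high
- bar: dark wooden bar, 360 mm long (its x), 26 mm wide (its y), 14 mm thick, about 0.12 kg, lying flat on the table. Origin: centre of its underside; z up
- bowl_red: orange bowl of red glass chips, 86 mm across and 36 mm tall; leave alone. Origin: centre of the underside
- bowl_blue: terracotta bowl of blue glass chips, 86 mm across and 36 mm tall; leave alone. Origin: centre of the underside
- bowl_yellow: blue bowl of yellow glass chips, 86 mm across and 36 mm tall; leave alone. Origin: centre of the underside
- glue_bottle: white glue bottle with a nozzle, yellow band, 38 mm across and 125 mm tall; leave alone. Origin: centre of the underside
- paper_cup: white paper cup, 76 mm across and 95 mm tall; leave alone. Origin: centre of the underside
- tweezers: steel tweezers lying flat, 120 mm long (x), 6 mm tall; leave alone. Origin: centre of the underside
- globe: mosaic lamp globe on a wooden ring, 130 mm across and about 135 mm tall; leave alone. Origin: centre of the underside
Not all that is in view belongs to the job. What is shaped like the empty_foot but pink is not meant.

How it is judged:
By the outcome, as a careful person would: the job done as asked, in the order asked, and still so for the second after the job is handed in, with the robot touching nothing.
It also fails if it takes over 72 s, if anything falls off the work surface, if the arm or the gripper's body presses on something with over 40 N, if the wrist force passes 120 N, or if a joint passes its speed limit or range.

### The arm

A 6-joint arm with a two-finger parallel gripper is mounted at the origin on the work surface. World frame = base frame: x ahead of the robot, y to its left, z up, the work surface at z = 0. Lengths are in mm, angles in rad, forces in N, time in s.
With the tool pointing down it reaches from about 350 to 975 mm from the base axis. Payload 7.1 kg.
Tool frame: the origin (TCP) lies on the front face of the gripper's body, between the roots of the fingers; the fingertips stand 80 mm ahead of it and the grasp point (between the pads) lies 61 mm ahead of it (env.tips_ahead is the distance from the TCP to the fingertips, in mm); z points along the fingers, y is the direction in which the jaws open and shut (so a half turn about z gives the same grasp; the last joint's range is limited). The gripper opens to 88 mm and grips with 3 to 60 N. Pads are 20 mm wide; open, the fingers measure 115 mm over their backs; the gripper's body (75 mm by 178 mm) begins 61 mm behind the grasp point.
Start: joints at [-1.148, 0.423, 1.63, -0, 1.089, -0.019], TCP at [267.244, -564.965, 302.675] pointing down, gripper open.
Joint ranges: [-3, 3], [-0.9, 2.11], [0.09, 2.58], [-1.31, 4.45], [0.11, 2.69], [-2.54, 2.54]. Speed limits (rad/s): [2.39, 2.39, 3.01, 3.14, 3.14, 3.14].

### API

Orientations are given as a unit quaternion [x, y, z, w].
In Python, from station import env, set_gripper, viewer, workorder gives the robot as it stands. Calls block until the motion is done:
- env.reach(position, orientation): joint-space move of the TCP to a pose.
- env.move_l(position, rot=None, rate=150, f_stop=None): straight line of the TCP; rot=None keeps the orientation; rate is the mean speed in mm/s. With f_stop (N) it stops when the force on the tool has changed by that much, and returns True; else False.
- env.move_joints(angles): joint-space move.
- set_gripper(opening): finger opening in mm; the grip force is fixed at half the most; returns when the fingers have stopped.
- env.hold(seconds).
- env.ik(position, orientation): joint angles nearest the present ones, or None.
- env.read_state(): the state.
- viewer.camera(name): name is "scene" or "side" or "wrist"; returns the picture (400x640x3 uint8, blue, green, red); there is no depth.
- viewer.camera_params(name): a dict with "fx", "fy", "cx", "cy" (pixels), "pose" (4x4, takes a point from camera to world coordinates); the wrist camera has in their place "tool_from_camera" (4x4, takes a point from camera to tool coordinates, whose origin is the TCP and whose axes are the flange's). Camera axes: x right, y up, looking along -z (the intrinsics and any distortion apply to the point x, -y, -z); pixel columns grow to the right and rows downward; lengths in mm; the calibration is good to about 2 mm. A picture is of the moment at which its call begins: read the wrist's pose just before it. camera_params takes no time and is no camera call.
A pose or a line that the arm cannot do raises env.IKError and nothing moves.
- workorder.sign_off(): hands the job in, once; it reports no verdict.
The state is a dict: "time_s": time; "qpos": joint angles; "dq": joint speeds; "tau": joint torques, N m; "tool_pos": TCP position; "orientation": TCP orientation; "force": force on the tool from outside, world axes, zero at the start; "wrist_torque": the same for the moment, N m; "width": finger opening in mm.
Only numpy, scipy, OpenCV 4.12 (cv2) and the standard library are available. Lean on these libraries where they do the work, as an engineer would, in place of code of your own. Each camera call takes 0.05 s, during which the arm holds its last target. There are 200 camera calls.

## Working session

There is one attempt and no reset: what is moved stays moved. The work goes in short steps, each a Python script; the robot and the scene stay as the last script left them, time stands still between calls to the robot, and variables do not carry over. Pictures are saved under pics/ and viewed, about 8 in all and at most 12, crops included, and the job is handed in when it is done.

```bash
ls; mkdir -p pics
python3 - <<'E'
from station import env, set_gripper, viewer, workorder
import cv2, numpy as np
for n in ("scene","side"):
    cv2.imwrite(f"pics/{n}0.png",viewer.camera(n)); p=viewer.camera_params(n)
    print(n,{k:(np.round(v,3).tolist()) for k,v in p.items()})
print(viewer.camera_params("wrist")); print(env.read_state())
E
```

```text
pics
scene {'fx': 446.989, 'fy': 446.989, 'cx': 314.192, 'cy': 196.102, 'pose': [[0.519, -0.559, 0.646, 1338.939], [0.855, 0.348, -0.385, -542.565], [-0.009, 0.752, 0.659, 971.434], [0.0, 0.0, 0.0, 1.0]]}
side {'fx': 404.704, 'fy': 404.704, 'cx': 321.158, 'cy': 204.859, 'pose': [[-0.908, 0.213, -0.362, 119.794], [-0.42, -0.471, 0.775, 720.766], [-0.005, 0.856, 0.517, 670.254], [0.0, 0.0, 0.0, 1.0]]}
{'fx': 295.90306112290017, 'fy': 295.90306112290017, 'cx': 320.0097606828517, 'cy': 200.85079189420492, 'tool_from_camera': array([[-1.30114576e-03,  9.61505292e-01,  2.74783334e-01,
         7.55066216e+01],
       [ 9.99999149e-01,  1.27809262e-03,  2.62941092e-04,
         1.25706325e+00],
       [-9.83792997e-05,  2.74783442e-01, -9.61506136e-01,
        -8.15251156e+01],
       [ 0.00000000e+00,  0.00000000e+00,  0.00000000e+00,
         1.00000000e+00]])}
{'time_s': 0.1, 'qpos': array([-1.14799608e+00,  4.23755347e-01,  1.63056602e+00, -5.73204870e-06,
        1.08859552e+00, -1.89791119e-02]), 'dq': array([-0.00135201, -0.00011486, -0.00151508, -0.0003751 ,  0.00021379,
        0.00020386]), 'tau': array([-1.07766675e-03, -5.45616782e+01, -2.74326181e+01,  6.44026673e-02,
        1.87895430e-02, -2.14724741e-05]), 'tool_pos': array([ 267.10017478, -564.64187606,  302.00371004]), 'orientation': array([ 9.75702403e-01,  2.19099024e-01, -1.35267981e-04, -6.48153740e-04]), 'force': array([ 0.59780591, -0.43103115,  0.07599176]), 'wrist_torque': array([-0.00353697, -0.04522801,  0.03321699]), 'width': 87.74954080903935}
```

View pics/scene0.png

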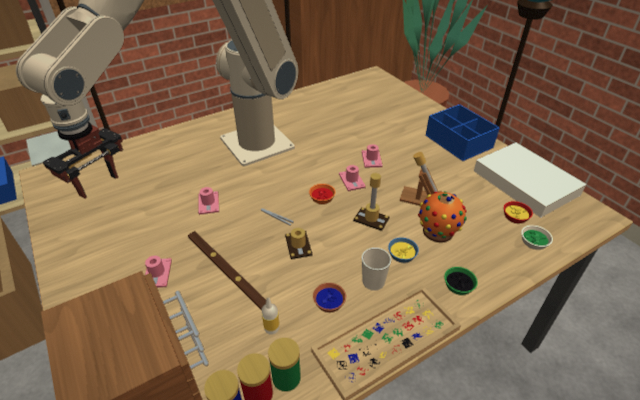

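View pics/side0.png

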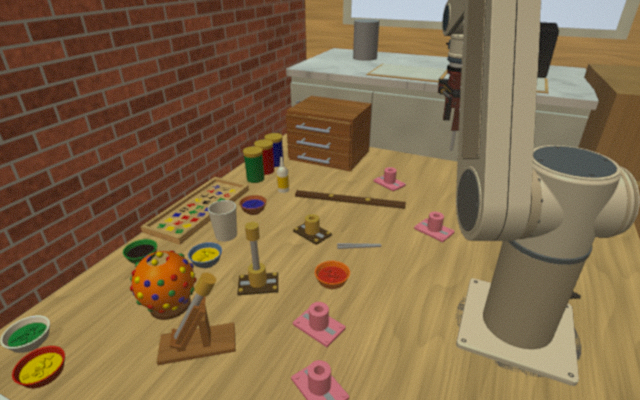

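```bash
cat > h.py <<'E'
from station import env, set_gripper, viewer, workorder
import cv2, numpy as np
from scipy.spatial.transform import Rotation as R
def rays(name,px,state=None):
    p=viewer.camera_params(name)
    if name=="wrist":
        T=np.eye(4);T[:3,:3]=R.from_quat(state["orientation"]).as_matrix();T[:3,3]=state["tool_pos"];P=T@p["tool_from_camera"]
    else: P=p["pose"]
    px=np.atleast_2d(np.array(px,float))
    d=np.c_[(px[:,0]-p["cx"])/p["fx"],-(px[:,1]-p["cy"])/p["fy"],-np.ones(len(px))]@P[:3,:3].T
    return P[:3,3],d
def onz(name,px,z,state=None):
    o,d=rays(name,px,state); return o+d*((z-o[2])/d[:,2])[:,None]
def tri(l):  # [(name,px,state)]
    A=np.zeros((3,3));b=np.zeros(3);L=[]
    for n,px,s in l:
        o,d=rays(n,px,s);d=d[0]/np.linalg.norm(d[0]);M=np.eye(3)-np.outer(d,d);A+=M;b+=M@o;L.append((o,M))
    x=np.linalg.solve(A,b);return x,[np.linalg.norm(M@(x-o)) for o,M in L]
def down(yaw): # tool down, jaw (y) axis direction at angle yaw+90deg
    return (R.from_euler('z',yaw)*R.from_quat([1,0,0,0])).as_quat()
def shot(n,f):
    s=env.read_state();im=viewer.camera(n);cv2.imwrite(f"pics/{f}.png",im);return im,s
E
python3 - <<'E'
from h import *
np.set_printoptions(precision=1,suppress=True)
for n,a,b,z in [("stand top",(376,178),(252,227),174),("loose top",(419,157),(210,278),None),("foot tube rim",(298,233),(312,218),55),("bar end1",(192,236),(296,195),14),("bar end2",(265,306),(405,205),14)]:
    print(n,tri([("scene",a,None),("side",b,None)]), onz("scene",a,z)[0] if z else '',onz("side",b,z)[0] if z else '')
print("bar",onz("scene",[(192,236),(265,306)],14),onz("side",[(405,203),(296,195)],14))
print("rest",onz("scene",(413,197),0),onz("side",(197,343),0))
print("globe",onz("scene",(438,228),0),"cup",onz("scene",(374,280),0),"bottle",onz("scene",(270,326),0),"bowls",onz("scene",[(322,193),(403,250)],36))
E
```

```text
stand top (array([573.1, 117.3, 166.8]), [np.float64(2.832386742141341), np.float64(2.832386742141211)]) [582.4 112.9 174. ] [564.9 123.6 174. ]
loose top (array([556.4, 289.9, 163.5]), [np.float64(5.353839461321049), np.float64(5.353839461321186)])  
foot tube rim (array([ 546.7, -128.2,   52. ]), [np.float64(2.244464268493746), np.float64(2.2444642684937333)]) [ 551.6 -128.6   55. ] [ 543.6 -126.5   55. ]
bar end1 (array([ 585.2, -327.2,  100.4]), [np.float64(124.70648105496569), np.float64(124.70648105496586)]) [ 361.6 -383.1   14. ] [ 679.8 -285.4   14. ]
bar end2 (array([ 469.5, -336.8,  -72.3]), [np.float64(154.8452979430474), np.float64(154.8452979430472)]) [ 695.9 -309.    14. ] [ 339.6 -370.    14. ]
bar [[ 361.6 -383.1   14. ]
 [ 695.9 -309.    14. ]] [[ 342.7 -382.    14. ]
 [ 679.8 -285.4   14. ]]
rest [[560.8 298.5   0. ]] [[590.6 317.8   0. ]]
globe [[710.3 268.6  -0. ]] cup [[766.7 -16.1   0. ]] bottle [[ 745.8 -321.4    0. ]] bowls [[421.3  33.5  36. ]
 [746.5  96.2  36. ]]
```

Run:
```python
from h import *
import json,pickle
S={}
for n,p in [("wb",(500,-300,330)),("wa",(500,-60,380)),("wl",(480,200,380))]:
    env.reach(p,down(0.0)); env.hold(.15); im,s=shot("wrist",n); S[n]=s
    print(n,s["tool_pos"].round(1),s["time_s"])
pickle.dump(S,open("S.pkl","wb"))
im=np.vstack([cv2.imread(f"pics/{n}.png")[0:400] for n in("wa","wl")]); cv2.imwrite("pics/w2.png",cv2.resize(im,(480,600)))
```

```text
wb [ 499.5 -300.9  329.9] 1.575
wa [500.1 -61.2 379.6] 2.7417
wl [480.5 198.8 380. ] 3.9583
```

View pics/wa.png

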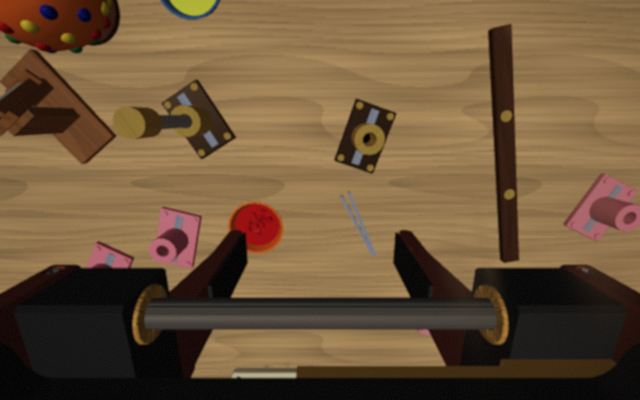

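View pics/wl.png

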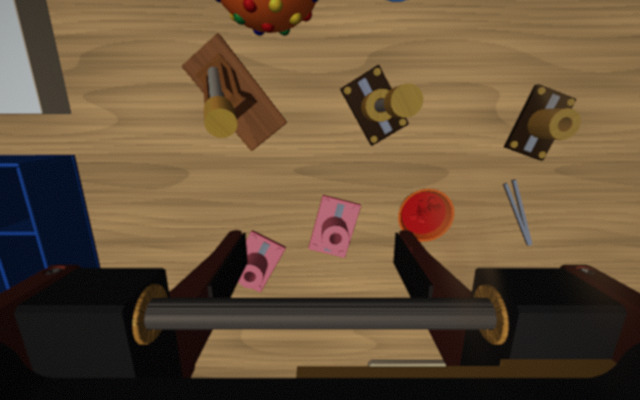

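View pics/wb.png

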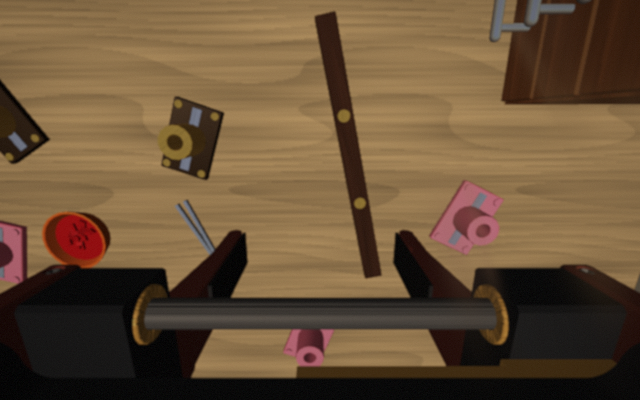

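Run:
```python
from h import *
def crop(n,x,y,w=60,h=60,k=4):
    im=cv2.imread(f"pics/{n}.png")[y-h//2:y+h//2,x-w//2:x+w//2]; o=cv2.resize(im,None,fx=k,fy=k,interpolation=cv2.INTER_CUBIC)
    for i in range(0,w,10): cv2.line(o,(i*k,0),(i*k,5 if i!=w//2 else 14),(255,255,255),1)
    for i in range(0,h,10): cv2.line(o,(0,i*k),(5 if i!=h//2 else 14,i*k),(255,255,255),1)
    cv2.putText(o,f"{n}{x},{y}",(8,o.shape[0]-4),0,.4,(0,0,255),1);return o
r1=np.hstack([crop("wa",130,122),crop("wa",365,136,66,60),crop("wl",406,100,70,60)])
r2=np.hstack([crop("wl",225,100,100,86,3),crop("wb",190,138,92,86,3),crop("wl",540,122,69,86,3)])
w=max(r1.shape[1],r2.shape[1]);pad=lambda r:cv2.copyMakeBorder(r,0,0,0,w-r.shape[1],0)
m=np.vstack([pad(r1),pad(r2)]);cv2.imwrite("pics/mont.png",m);print(m.shape)
```

```text
(498, 784, 3)
```

View pics/mont.png

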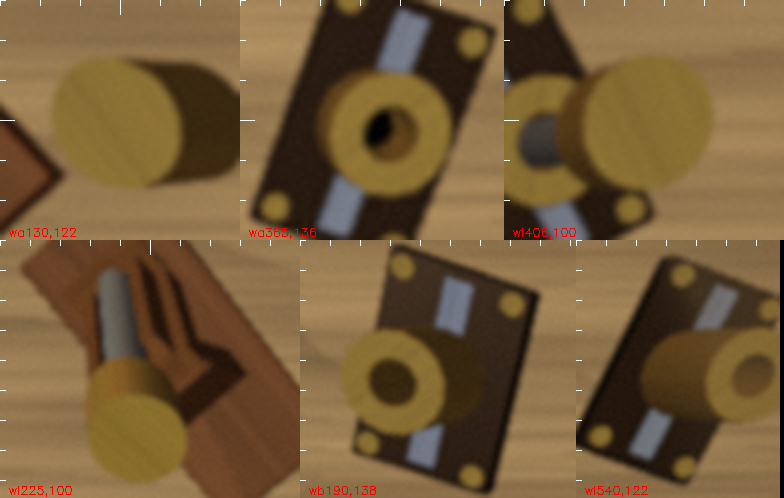

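Run:
```python
from h import *
import pickle
np.set_printoptions(precision=1,suppress=True)
S=pickle.load(open("S.pkl","rb"))
W=lambda n,p,z:onz("wrist",p,z,S[n])
# rename trick: wrist rays depend on state only
print("stand",W("wa",(128.9,122.1),174),W("wl",(406.6,99.6),174),tri([("wrist",(128.9,122.1),S["wa"]),("wrist",(406.6,99.6),S["wl"])]))
print("rim",W("wa",(369.1,138.9),55),W("wb",(174.4,142),55),W("wl",(564.7,123),55),tri([("wrist",(369.1,138.9),S["wa"]),("wrist",(174.4,142),S["wb"])]))
print("loose",W("wl",(220.4,122.4),170.3),tri([("wrist",(220.4,122.4),S["wl"]),("scene",(419,156),None),("side",(210,277),None)]))
c=W("wl",[(182,66),(218,35),(286,118),(252,150)],12);print("rest",c,np.linalg.norm(np.diff(c,axis=0,append=c[:1]),axis=1),np.degrees(np.arctan2(*(c[0]-c[3])[1::-1])),np.degrees(np.arctan2(*(c[1]-c[2])[1::-1])))
# bar mask
im=cv2.imread("pics/wb.png");hsv=cv2.cvtColor(im,cv2.COLOR_BGR2HSV)
m=((im.max(2)<90)).astype(np.uint8);m[285:]=0
m[:, :300]=0;m[:,395:]=0
m=cv2.morphologyEx(m,cv2.MORPH_CLOSE,np.ones((15,15)))
cs=max(cv2.findContours(m,0,1)[0],key=cv2.contourArea);p=W("wb",cs[:,0].astype(float),14)[:,:2].astype(np.float32)
r=cv2.minAreaRect(p);print("bar",r,cv2.boundingRect(cs), W("wb",[(343.5,116),(360,203.5)],14))
# feet plates in wa
im=cv2.imread("pics/wa.png")
for n,f,b in [("wb","foot",(145,90,235,185)),("wl","stand",(335,60,412,150))]:
    im=cv2.imread(f"pics/{n}.png");m=np.zeros(im.shape[:2],np.uint8);x0,y0,x1,y1=b;m[y0:y1,x0:x1]=im[y0:y1,x0:x1].max(2)<75
    m=cv2.morphologyEx(m,cv2.MORPH_CLOSE,np.ones((9,9)));cs=max(cv2.findContours(m,0,1)[0],key=cv2.contourArea);print(f,cv2.minAreaRect(W(n,cs[:,0].astype(float),10)[:,:2].astype(np.float32)))
```

```text
stand [[571.3 116.8 174. ]] [[571.  117.7 174. ]] (array([571.2, 117.5, 172.9]), [np.float64(0.11356862575421532), np.float64(0.11356862575426988)])
rim [[ 546.5 -128.4   55. ]] [[ 546.6 -129.4   55. ]] [[ 546.9 -127.8   55. ]] (array([ 546.4, -128.7,   53.4]), [np.float64(0.08420195685624399), np.float64(0.08420195685614798)])
loose [[551.2 292.3 170.3]] (array([553.2, 292.2, 166.9]), [np.float64(2.339242869529835), np.float64(5.974357132416301), np.float64(5.192853040809585)])
rest [[624.7 390.1  12. ]
 [663.4 336.   12. ]
 [554.3 247.2  12. ]
 [508.  300.   12. ]] [ 66.5 140.7  70.2 147.4] 37.67448864812035 39.136742406078035
bar ((520.6856689453125, -356.6435546875), (356.5332336425781, 51.214569091796875), 11.988808631896973) (315, 12, 80, 266) [[ 575.8 -332.4   14. ]
 [ 457.9 -357.8   14. ]]
foot ((546.393798828125, -131.26409912109375), (63.796939849853516, 94.50462341308594), 70.573974609375)
stand ((570.3660888671875, 118.20697021484375), (93.70359802246094, 62.82314682006836), 30.888402938842773)
```

```bash
cat >> h.py <<'E'
AZ=np.radians(38.4); D=np.array([.5*np.cos(AZ),.5*np.sin(AZ),-np.cos(np.pi/6)])
yv=np.array([np.sin(AZ),-np.cos(AZ),0]); TILT=R.from_matrix(np.c_[np.cross(yv,D),yv,D]).as_quat()
TOP=np.array([551.2,292.3,170.3]); SOCK=np.array([546.5,-128.6]); STAND=np.array([571.2,117.3])
def st(t=""):
    s=env.read_state();print(t,s["tool_pos"].round(1),"F",s["force"].round(1),"w",round(s["width"],1),"t",round(s["time_s"],1));return s
E
python3 - <<'E'
from h import *
env.reach(TOP-150*D,TILT); st("pre")
print(env.move_l(TOP-45*D,rate=120,f_stop=8)); st("at")
set_gripper(0); st("grip")
print(env.move_l(TOP-52*D,rate=40,f_stop=20)); st("pull"); 
print(env.move_l(TOP-165*D,rate=120,f_stop=20)); st("out")
a,_=shot("scene","s1");b,_=shot("side","d1")
E
```

```text
pre [492.9 245.6 300.7] F [ 0.2 -0.1  0.2] w 87.9 t 4.9
False
at [533.6 278.3 209.6] F [-0.7  0.3 -0.6] w 87.6 t 6.0
grip [533.6 278.3 209.3] F [ 1.  -0.3 -0.3] w 29.6 t 6.9
False
pull [530.7 276.  215.6] F [ 0.9  0.8 -1.7] w 29.3 t 7.2
False
out [486.4 241.  312.5] F [-0.3 -0.4 -2.5] w 29.2 t 8.3
```

Run:
```python
from h import *
q=down(AZ)
env.move_l([455,200,420],rot=q,rate=200); st("up")
env.reach([*SOCK,415],q); st("over")
env.move_l([*SOCK,275],rate=120,f_stop=8); env.hold(.3); st("low")
a,_=shot("scene","s2");b,_=shot("side","d2")
k=4
A=cv2.resize(a[150:260,250:350],None,fx=k,fy=k,interpolation=cv2.INTER_CUBIC);B=cv2.resize(b[140:250,262:362],None,fx=k,fy=k,interpolation=cv2.INTER_CUBIC)
cv2.imwrite("pics/m2.png",np.hstack([A,B]))
```

```text
up [454.9 200.1 419. ] F [-0.6 -0.4 -3.1] w 29.5 t 9.2
over [ 546.4 -127.7  414.8] F [ 0.6 -0.6 -2.8] w 29.1 t 10.5
low [ 546.6 -128.6  275.4] F [-0.1  0.6 -1.6] w 29.4 t 12.1
```

View pics/m2.png

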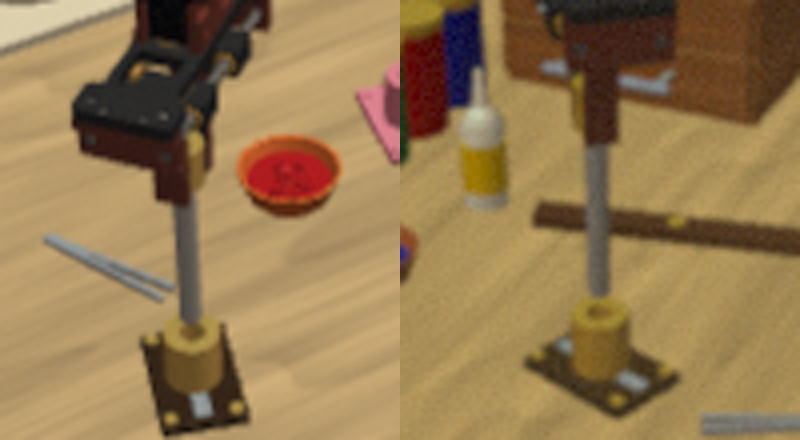

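Run:
```python
from h import *
np.set_printoptions(precision=1,suppress=True)
def proj(n,X):
    p=viewer.camera_params(n);P=np.linalg.inv(p["pose"]);c=P[:3,:3]@X+P[:3,3];return np.array([p["cx"]+p["fx"]*c[0]/-c[2],p["cy"]-p["fy"]*c[1]/-c[2]])
for n,ox,oy in(("scene",250,150),("side",262,140)):
    for z in (68,190): print(n,z,(proj(n,np.array([*SOCK,z]))-[ox,oy])*4)
    print(" rim",(proj(n,np.array([*SOCK,55.]))-[ox,oy])*4)
```

```text
scene 68 [187.8 314.8]
scene 190 [181.4 185.3]
 rim [188.5 327.7]
side 68 [197.2 293.9]
side 190 [193.9 136.7]
 rim [197.5 309.6]
```

Run:
```python
from h import *
print(env.move_l([*SOCK,245],rate=40,f_stop=6)); s=st("d1")
if s["tool_pos"][2]<252:
    print(env.move_l([*SOCK,216],rate=25,f_stop=8)); st("d2")
```

```text
False
d1 [ 546.4 -128.5  245. ] F [-0.6  1.5 -1.8] w 29.6 t 13.1
True
d2 [ 546.4 -128.4  218.5] F [-0.1  1.   6.2] w 29.3 t 14.1
```

Run:
```python
from h import *
import pickle
set_gripper(70); st("open"); env.move_l([*SOCK,300],rate=100,f_stop=10); st("off")
env.reach([490,-10,380],down(0)); env.hold(.15)
im,s=shot("wrist","wc"); pickle.dump(s,open("wc.pkl","wb"))
c=lambda x,y:cv2.resize(im[y-50:y+50,x-50:x+50],None,fx=4,fy=4,interpolation=cv2.INTER_CUBIC)
p=viewer.camera_params("wrist");T=np.eye(4);T[:3,:3]=R.from_quat(s["orientation"]).as_matrix();T[:3,3]=s["tool_pos"];Pi=np.linalg.inv(T@p["tool_from_camera"])
o=[]
for xy in (STAND,SOCK):
    v=Pi@[*xy,174,1];u=(p["cx"]+p["fx"]*v[0]/-v[2],p["cy"]-p["fy"]*v[1]/-v[2]);print("pred",u);u=(int(u[0]),int(u[1]));o.append(c(*u));print("crop0",u[0]-50,u[1]-50)
cv2.imwrite("pics/m3.png",np.hstack(o)); st()
```

```text
open [ 545.1 -127.9  217.4] F [ 0.  -0.1  0.7] w 69.9 t 14.9
off [ 546.1 -128.5  299.4] F [-0.1  0.9 -0.2] w 69.8 t 15.9
pred (np.float64(180.8215682775504), np.float64(110.47686173092255))
crop0 130 60
pred (np.float64(443.264412697011), np.float64(137.31529802549977))
crop0 393 87
 [490.2 -10.5 379.3] F [ 1.  -0.1  0.2] w 70.0 t 16.9
```

View pics/m3.png

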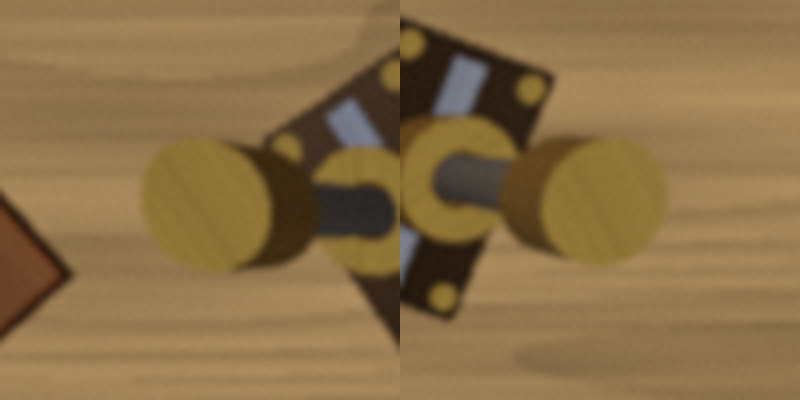

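Run:
```python
from h import *
import pickle
np.set_printoptions(precision=1,suppress=True)
S=pickle.load(open("S.pkl","rb"));s=S["wb"];s2=pickle.load(open("wc.pkl","rb"))
print("tops",onz("wrist",[(181.4,110.6),(443.6,136.6)],174,s2))
im=cv2.imread("pics/wb.png")
W=onz("wrist",np.stack(np.meshgrid(np.arange(640),np.arange(400)),-1).reshape(-1,2),14,s)[:,:2]
a=np.radians(12.05);u=np.array([np.cos(a),np.sin(a)]);n=np.array([-u[1],u[0]]);c=np.array([516.9,-345.1])
q=W-c;U=(q@u).reshape(400,640);N=(q@n).reshape(400,640);g=im[...,2].astype(int)
for lo in range(-195,196,30):
    r=[];bins=np.arange(-26,27,2)
    for b in bins:
        k=(abs(U-lo)<8)&(abs(N-b)<1);r.append(int(g[k].mean()) if k.any() else -1)
    print(lo,r)
print([ (l,int(g[(abs(U-l)<1)&(abs(N)<6)].mean())) for l in list(range(-192,-166,2))+list(range(166,194,2)) if ((abs(U-l)<1)&(abs(N)<6)).any()])
```

```text
tops [[ 571.1  116.8  174. ]
 [ 547.2 -128.8  174. ]]
-195 [159, 157, 155, 156, 156, 154, 154, 153, 153, 154, 153, 151, 151, 151, 150, 150, 150, 150, 150, 149, 150, 150, 147, 148, 149, 148, 148]
-165 [144, 144, 144, 145, 144, 145, 137, 100, 60, 51, 51, 52, 51, 49, 47, 45, 46, 46, 44, 52, 95, 136, 146, 146, 146, 145, 148]
-135 [150, 149, 149, 150, 148, 152, 143, 103, 61, 51, 50, 49, 49, 47, 44, 44, 46, 49, 48, 57, 104, 143, 152, 151, 150, 151, 151]
-105 [145, 148, 147, 147, 151, 150, 143, 101, 59, 50, 49, 48, 48, 45, 44, 46, 50, 50, 48, 57, 110, 155, 160, 159, 160, 159, 157]
-75 [150, 149, 149, 148, 148, 148, 141, 99, 56, 48, 48, 49, 50, 51, 51, 50, 51, 51, 49, 57, 101, 142, 149, 148, 148, 148, 148]
-45 [132, 132, 134, 133, 134, 135, 127, 89, 53, 49, 49, 51, 60, 59, 61, 56, 55, 52, 49, 58, 103, 137, 142, 142, 143, 142, 143]
-15 [150, 151, 149, 150, 149, 149, 138, 93, 53, 49, 48, 48, 48, 49, 50, 51, 53, 53, 51, 58, 107, 143, 145, 145, 144, 144, 143]
15 [159, 159, 160, 158, 159, 159, 146, 96, 53, 50, 50, 49, 50, 49, 48, 48, 52, 54, 51, 61, 119, 152, 158, 156, 159, 157, 158]
45 [160, 159
[... 386 characters left out ...]
 145, 144, 145, 131, 76, 48, 50, 49, 50, 53, 52, 51, 50, 49, 50, 48, 61, 117, 141, 142, 142, 142, 141, 142]
165 [152, 153, 153, 154, 155, 156, 138, 77, 48, 49, 49, 48, 48, 49, 49, 49, 50, 49, 47, 65, 132, 159, 159, 160, 160, 160, 160]
195 [141, 142, 141, 143, 142, 145, 146, 145, 145, 146, 145, 145, 144, 145, 144, 144, 143, 144, 143, 143, 144, 144, 146, 146, 145, 146, 146]
[(-192, 158), (-190, 157), (-188, 156), (-186, 159), (-184, 164), (-182, 165), (-180, 152), (-178, 113), (-176, 67), (-174, 48), (-172, 48), (-170, 49), (-168, 49), (166, 49), (168, 49), (170, 48), (172, 49), (174, 49), (176, 47), (178, 51), (180, 103), (182, 147), (184, 145), (186, 142), (188, 140), (190, 145), (192, 147)]
```

Run:
```python
from h import *
qb=down(np.radians(12.05)); C=np.array([517.9,-344.9])
set_gripper(60)
env.reach([*C,160],qb); print(env.move_l([*C,84],rate=80,f_stop=8)); st("at")
set_gripper(0); st("grip")
env.move_l([*C,340],rate=150,f_stop=25); st("lift")
M=np.array([559.05,-5.8]); qp=down(np.radians(84.4))
env.move_l([*M,340],rot=qp,rate=180); st("over")
env.move_l([*M,270],rate=80,f_stop=10); env.hold(.3); st("near")
a,_=shot("scene","s4");b,_=shot("side","d4")
k=3
cv2.imwrite("pics/m4.png",np.hstack([cv2.resize(x,None,fx=k,fy=k,interpolation=cv2.INTER_CUBIC) for x in (a[130:290,260:395],b[170:330,230:360])]))
```

```text
False
at [ 518.2 -345.1   84.4] F [0.5 0.2 0.7] w 60.1 t 19.9
grip [ 517.9 -344.9   84.1] F [-0.9  1.5  2.2] w 25.8 t 20.5
lift [ 517.6 -344.7  339. ] F [ 0.4 -0.1 -2.1] w 25.6 t 22.4
over [559.   -6.4 340. ] F [-0.9  0.2 -0.3] w 25.8 t 24.4
near [559.2  -5.8 270.4] F [-0.4 -0.8 -1.1] w 25.7 t 25.8
```

View pics/m4.png

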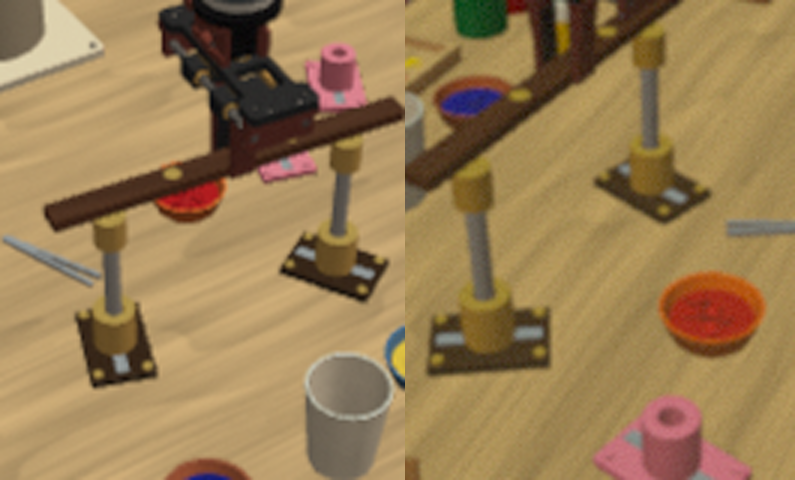

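Run:
```python
from h import *
import pickle
M=np.array([559.05,-5.8])
print(env.move_l([*M,263],rate=30,f_stop=5)); st("a")
print(env.move_l([*M,252],rate=10,f_stop=4)); s=st("b")
set_gripper(55); st("open")
env.move_l([*M,340],rate=80,f_stop=10); st("up")
env.move_l([500,-5.8,380],rot=None,rate=150)
env.reach([480,-5.8,390],down(0)); env.hold(.2); 
im,s=shot("wrist","w5");pickle.dump(s,open("w5.pkl","wb")); a,_=shot("scene","s5");b,_=shot("side","d5")
k=2
z=[cv2.resize(x,(270,320),interpolation=cv2.INTER_CUBIC) for x in (a[130:290,260:395],b[170:330,225:360])]
cv2.imwrite("pics/m5.png",np.vstack([cv2.resize(im[40:240,60:620],(560,200)),cv2.copyMakeBorder(np.hstack(z),0,0,0,20,0)])); st()
```

```text
False
a [558.9  -5.8 262.6] F [-0.3 -0.2 -1.7] w 25.6 t 26.2
True
b [559.1  -5.8 258. ] F [ 0.1 -0.1  5.3] w 25.5 t 26.9
open [558.5  -5.8 257.2] F [-0.2 -0.2  0.3] w 55.2 t 27.5
up [558.8  -5.8 339.4] F [-0.1 -1.3 -0.7] w 55.1 t 28.7
 [480.   -5.8 390. ] F [ 0.7 -0.6 -0.4] w 54.8 t 31.0
```

View pics/m5.png

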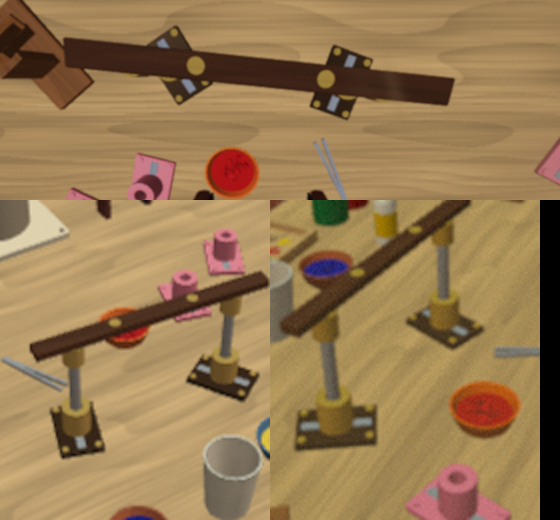

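Run:
```python
from h import *
import pickle
np.set_printoptions(precision=1,suppress=True)
s=pickle.load(open("w5.pkl","rb"))
im=cv2.imread("pics/w5.png");m=np.zeros(im.shape[:2],np.uint8);m[70:150,122:520]=(im[70:150,122:520,2]<85)
# keep only pixels near the line at bar height (drops plates, rest)
pts=np.argwhere(m)[:,::-1].astype(float);p=onz("wrist",pts,188,s)[:,:2]
A,B=np.array([547.1,-128.7]),np.array([571.1,117.1]);u=(B-A)/np.linalg.norm(B-A);n=np.array([-u[1],u[0]])
U=(p-A)@u;N=(p-A)@n;k=abs(N)<20
print("ends beyond posts:",[-np.percentile(U[k],.3),np.percentile(U[k],99.7)-np.linalg.norm(B-A)])
for t in (-40,30,124,215,285):
    j=k&(abs(U-t)<6);print(t,"edges",N[j].min().round(1),N[j].max().round(1))
print(onz("wrist",[(125,92),(512,132)],188,s)-[0,0,188])
```

```text
ends beyond posts: [np.float64(54.834714788247986), np.float64(52.19115741669154)]
-40 edges -12.6 11.6
30 edges -20.0 19.8
124 edges -12.8 11.1
215 edges -20.0 18.2
285 edges -13.4 18.8
[[ 577.3  168.9    0. ]
 [ 541.8 -186.2    0. ]]
```

Run:
```python
from h import *
workorder.sign_off(); st("end")
```

```text
the job is handed in; nothing more can be done
the job is handed in; nothing more can be done
```

The gantry is up and handed in at about 31 s of the 72 s allowed. The loose post stands in the empty foot's socket, and the bar lies across both posts.

**Post:** I gripped it by the knob, drew it out along its slope, stood it upright and lowered it under force control. It found the bore at the first try and stopped on the floor at tool height 218.5 mm, against 219 mm expected for fully home. The wrist view afterwards showed its top within about 1 mm of where it should be, at the right height.

**Bar:** Lowering stopped after a force change of about 4 N, at tool height 258 mm, which matches the posts' 174 mm tops. I then released it and backed off.

**Last checks, from the wrist picture:**
- **Overhang:** the bar sticks out about 55 mm beyond one post centre and 52 mm beyond the other. These fall short of the roughly 56 mm each that the bar's length implies, probably because my image mask clipped the ends.
- **Centring:** the bar is within about 1 mm of the middle line. Edge readings near the posts and at one end were spoiled by dark things behind the bar, so this rests on the clean readings at the middle and the other end.
- **Surroundings:** the scene and side pictures showed both posts upright and the bar level. I touched none of the other things, but did not measure their positions again. The arm was clear of everything at hand-in.

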